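Find the thread hand of a hardener tin's cap

ROBOT

A 6-joint arm with a two-finger parallel gripper is mounted at the origin on the work surface. World frame = base frame: x ahead of the robot, y to its left, z up, the work surface at z = 0. Lengths are in m, angles in rad, forces in N, time in s.
With the tool pointing down it reaches from about 0.275 to 0.875 m from the base axis. Payload 12.5 kg.
Tool frame: the origin (TCP) lies on the centre line of the jaws, within the pads' length; the fingertips stand r.finger_overhang ahead of it and the grasp point (between the pads) lies 3 mm ahead of it (r.finger_overhang is the distance from the TCP to the fingertips, in m); z points along the fingers, y is the direction in which the jaws open and shut (so a half turn about z gives the same grasp; the last joint's range is limited). The gripper opens to 85 mm and grips with 20 to 120 N. Pads are 22 mm wide; open, the fingers measure 114 mm over their backs; the gripper's body (76 mm by 85 mm) begins 54 mm behind the grasp point. The pads swing forward as they close: fully open they stand 13 mm farther back than shut.
Start: joints at [-1.271, 0.351, 1.652, -0, 1.139, -0.085], TCP at [0.206, -0.51, 0.253] pointing down, gripper open.
Joint ranges: [-2.75, 2.75], [-0.79, 2.1], [0.01, 2.65], [-1.57, 4.71], [0.07, 3.14], [-2.87, 2.87]. Speed limits (rad/s): [2.22, 2.22, 2.79, 3.14, 3.14, 3.14].

INTERFACE

Orientations are given as a unit quaternion [x, y, z, w].
In Python, from cell import r, optics gives the robot as it stands. The module is installed in compiled form; this text tells all that it offers. Calls block until the motion is done:
- r.move_to(position, orientation): joint-space move of the TCP to a pose.
- r.move_linear(position, rot=None, vel=0.15): straight line of the TCP; rot=None keeps the orientation; vel is the mean speed in m/s.
- r.set_joints(angles): joint-space move.
- r.set_gripper(opening, squeeze=None): opening from 0.0 (shut) to 1.0 (fully open); squeeze is the grip in N (None keeps the last); returns when the fingers have stopped.
- r.sleep(seconds).
- r.inverse_kinematics(position, orientation): joint angles nearest the present ones, or None.
- optics.get_image(name): name is "side" or "top" or "wrist"; returns a dict with "pixels" (400x640x3 uint8, red, green, blue), "depth" (400x640 float32, m along the optical axis (not along the pixel's ray), 0 where there is no reading), "fx", "fy", "cx", "cy" (pixels), "camera_from_world" (4x4, takes a point from world to camera coordinates); the wrist camera has in their place "mount" (4x4, takes a point from camera to tool coordinates, whose origin is the TCP and whose axes are the flange's). Camera axes: x right, y down, z forward; pixel columns grow to the right and rows downward; lengths in m; the calibration is good to about 2 mm. A picture is of the moment at which its call begins: read the wrist's pose just before it.
A pose or a line that the arm cannot do raises r.PlanningError and nothing moves.
- r.hand_in(): hands the job in, once; it reports no verdict.
Readings, each from a call of its own:
- r.current_t(): time.
- r.current_q(): joint angles.
- r.current_qvel(): joint speeds.
- r.current_effort(): joint torques, N m.
- r.current_tool_pos(): TCP position.
- r.current_ee_rot(): TCP orientation.
- r.current_contact_force(): force on the tool from outside, world axes, zero at the start.
- r.current_torque(): the same for the moment, N m.
- r.current_opening(): opening from 0.0 (shut) to 1.0 (fully open).
Only numpy, scipy, OpenCV 4.12 (cv2) and the standard library are available. Lean on these libraries where they do the work, as an engineer would, in place of code of your own. Each camera call takes 0.05 s, during which the arm holds its last target.

TASK

Swing the clear splash guard of the filling station up and over and set it gently down on its open stop, without letting it slam. Then open the tin under it: find out by trying which way the orange cap unscrews (its thread may be right- or left-handed, and it will not yield to force), turn it loose while it still sits on the tin, lift it straight off and finish while still holding it upright and still in the fingers above the tin, its rim about 10 cm above the tin's shoulder. Leave the guard open and the other things on the bench where they are.

Things in the scene. Friction and masses are not known exactly. Their poses are not given: they have to be found in the camera images.
- station: fixed station: grey base plate 250 x 280 x 8 mm with a clamped round tin (90 mm across, metal, yellow band). Origin on the table under the tin's axis, z up; x runs parallel to the guard's hinge, y points from the tin to the hinge. Two hinge posts (x +-98, y +110 mm, 135 mm tall), two rest posts (x +-70, y -20 mm, 124 mm tall); a grey box 98 mm tall below the hinge
- tin_shoulder (a point): centre of the tin's flat shoulder, 75 mm above the table, on which the rim of the closed cap rests; axes as the station's
- guard_hinge (a point): middle of the guard's hinge line, 135 mm above the table, 110 mm from the tin's axis; the hinge runs along the station's x
- guard_bar (a point): middle of the guard's round blue handle bar, 12 mm thick, 120 mm long, parallel to the hinge and 195 mm from it, at 135 mm height when the guard is shut. The gap between bar and panel edge is 54 mm, so fingers can straddle the bar from above; being round, it turns between the fingers as the guard swings
- guard (a joint): angle (rad) of the clear, framed guard panel (170 x 135 mm, 9 mm thick, about 0.35 kg): 0 shut, lying level just above the cap; grows as the bar goes up and over to the hinge side; 2.0 leaning back on its open stop. Light hinge friction only: let go well short of upright (1.57) it falls shut, past upright it falls onto the stop
- cap: orange cap, 64 mm across, 60 to 130 g: skirt 22 mm tall, on top an upright T-bar 48 mm long (cap's x), 14 mm thick (cap's y), 28 mm high; 50 mm in all. Origin at the centre of the skirt's rim. Closed, its T-bar lies along the station's x. Quarter-turn thread of unmarked hand, clockwise or counter-clockwise, changing from run to run
- cap_bar (a point): point on the cap's axis 42 mm above its rim, 8 mm below the T-bar's top: pinch here. Turned the right way the cap moves freely and after 60 to 115 degrees lifts straight off; the wrong way it stops dead within about 10 degrees and forcing will not open it. Locked, it lifts no more than about 3 mm. Axes as the cap's
- tin_red: bystander: closed paint tin with a red band, 86 mm across, 100 mm tall; origin at the centre of its underside
- tin_teal: bystander: closed paint tin with a teal band, 100 mm across, 115 mm tall; origin at the centre of its underside
- spray_green: bystander: green spray can, 52 mm across, 160 mm tall; origin at the centre of its underside
- tape_roll: bystander: yellow roll of tape lying flat, 90 mm across, 36 mm tall; origin at the centre of its underside
- brush: bystander: paint brush lying flat, about 200 mm long; origin at the middle of its underside
- carton: bystander: open cardboard carton 100 x 140 x 60 mm; origin at the centre of its underside
There are look-alikes about, which are no part of the job. Leave any pink look-alike of the cap alone.

How it is judged:
By the outcome, as a careful person would: the job done as asked, in the order asked, and still so for the second after the job is handed in, while the arm keeps its last pose, push and grip.
It also fails if it takes over 69 s, if anything falls off the work surface, if the arm or the gripper's body presses on something with over 40 N, if the wrist force passes 120 N, or if a joint passes its speed limit or range.

## Working session

There is one attempt and no reset: what is moved stays moved. The work goes in short steps, each a Python script; the robot and the scene stay as the last script left them, time stands still between calls to the robot, and variables do not carry over. Pictures are saved under pics/ and viewed, and the job is handed in when it is done.

```bash
mkdir -p pics; ls
python3 - <<'E'
from cell import r, optics
import cv2,numpy as np,pickle
print(r.current_t(), r.finger_overhang, r.current_tool_pos(), r.current_ee_rot(), r.current_opening())
for n in ("side","top"):
    im=optics.get_image(n); pickle.dump(im,open(f"pics/{n}0.pkl","wb"))
    cv2.imwrite(f"pics/{n}0.png",im["pixels"][:,:,::-1])
    print(n,im["fx"],im["cx"],im["cy"],np.linalg.inv(im["camera_from_world"]).round(3).tolist())
E
```

```text
pics
0.0 0.022 [ 0.20637373 -0.50947491  0.25276159] [ 9.81545011e-01  1.91230361e-01 -7.43545811e-05 -5.77860474e-04] 1.00404659731801
side 461.20762303654135 318.0478915412502 200.53593310189805 [[0.962, -0.186, 0.199, 0.196], [-0.272, -0.673, 0.688, -1.192], [0.005, -0.716, -0.698, 1.294], [0.0, 0.0, 0.0, 1.0]]
top 475.7457092210646 318.3533513886424 191.97705151267823 [[0.073, -0.973, 0.22, 0.113], [-0.997, -0.071, 0.019, -0.054], [-0.003, -0.22, -0.975, 1.914], [0.0, 0.0, 0.0, 1.0]]
```

View pics/side0.png

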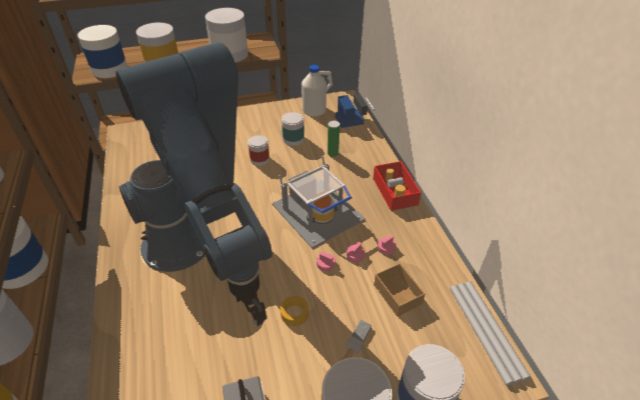

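View pics/top0.png

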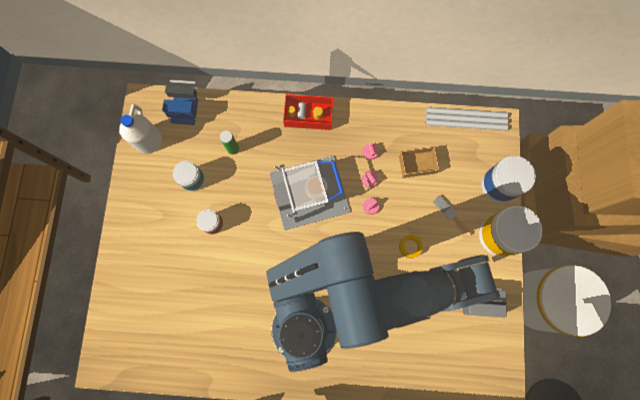

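The side view shows the station at about (320,205) with its blue bar at about (332,200). In the top view the bar is at about (332,178), with the hinge on the image-left (+y) side and three pink look-alikes on the right. Next I'll zoom in and segment the bar and cap.

```bash
cat > h.py <<'E'
import numpy as np,cv2,pickle
def ray(im,u,v):
    T=np.linalg.inv(im["camera_from_world"]); d=T[:3,:3]@np.array([(u-im["cx"])/im["fx"],(v-im["cy"])/im["fy"],1.]); return T[:3,3],d
def onplane(im,u,v,z):
    o,d=ray(im,u,v); return o+d*(z-o[2])/d[2]
def mask(im,lo,hi,box=None):
    hsv=cv2.cvtColor(im["pixels"],cv2.COLOR_RGB2HSV); m=cv2.inRange(hsv,np.array(lo),np.array(hi))
    if box: k=np.zeros_like(m); k[box[1]:box[3],box[0]:box[2]]=1; m=m*k
    return m
def tri(a,b):
    (o1,d1),(o2,d2)=a,b
    A=np.stack([d1,-d2],1); s=np.linalg.lstsq(A,o2-o1,rcond=None)[0]
    p,q=o1+d1*s[0],o2+d2*s[1]; return (p+q)/2,np.linalg.norm(p-q)
E
python3 - <<'E'
from h import *
res={}
for n,box in (("side",(265,150,375,260)),("top",(260,140,365,240))):
    im=pickle.load(open(f"pics/{n}0.pkl","rb"))
    m=mask(im,(105,110,60),(125,255,255),box)
    ys,xs=np.nonzero(m); print(n,len(xs),xs.min(),xs.max(),ys.min(),ys.max())
    P=np.array([onplane(im,u,v,0.135) for u,v in zip(xs,ys)])
    nb,lab,st,ce=cv2.connectedComponentsWithStats(m); print(st.tolist())
    for k in range(1,nb):
        yy,xx=np.nonzero(lab==k)
        if len(xx)>10: print(k,cv2.minAreaRect(np.array([onplane(im,u,v,0.135)[:2]*1000 for u,v in zip(xx,yy)],np.float32)))
    x0,y0,x1,y1=box
    c=im["pixels"][y0:y1,x0:x1,::-1]; cv2.imwrite(f"pics/{n}z.png",cv2.resize(c,None,fx=5.4,fy=5.4,interpolation=cv2.INTER_CUBIC))
E
```

```text
side 96 309 350 186 211
[[0, 0, 640, 400, 255904], [344, 186, 4, 7, 7], [309, 194, 42, 18, 89]]
2 ((567.0904541015625, -76.54428100585938), (152.7490692138672, 53.622718811035156), 2.757920503616333)
top 162 317 342 161 200
[[0, 0, 640, 400, 255838], [317, 161, 26, 40, 162]]
1 ((570.427734375, -61.987770080566406), (162.71678161621094, 62.966739654541016), 19.767017364501953)
```

```bash
python3 -c "
import cv2;print(cv2.imread('pics/sidez.png').shape,cv2.imread('pics/topz.png').shape)"
```

```text
(594, 594, 3) (540, 567, 3)
```

View pics/sidez.png

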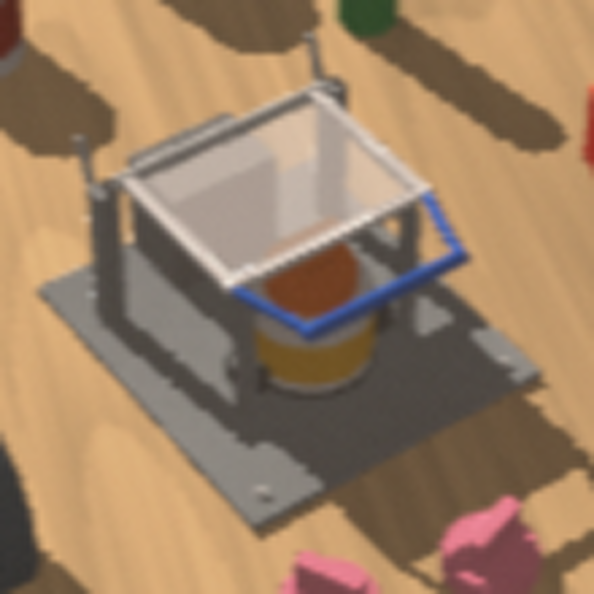

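View pics/topz.png

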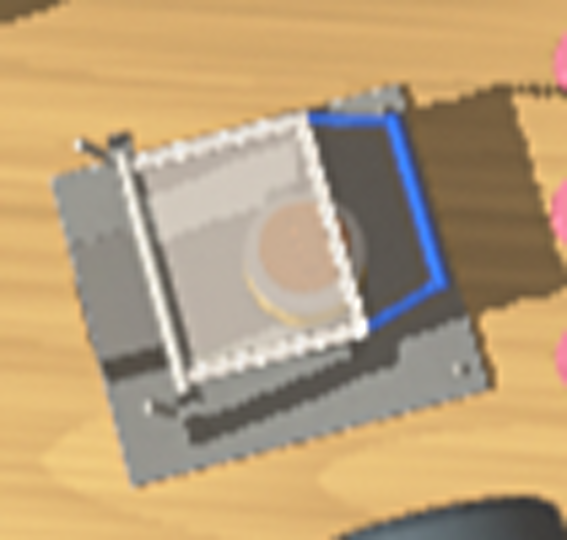

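Run:
```python
from h import *
S=pickle.load(open("pics/side0.pkl","rb"));T=pickle.load(open("pics/top0.pkl","rb"))
s=lambda u,v:ray(S,265+(u+.5)/5.4-.5,150+(v+.5)/5.4-.5)
t=lambda u,v:ray(T,260+(u+.5)/5.4-.5,140+(v+.5)/5.4-.5)
tp=lambda u,v,z:onplane(T,260+(u+.5)/5.4-.5,140+(v+.5)/5.4-.5,z)
A,B=tri(s(309,329),t(441,285)),tri(s(463,255),t(393,118))
print(A,B); d=B[0]-A[0]; print("bar len",np.linalg.norm(d),np.degrees(np.arctan2(d[1],d[0])))
A2,B2=tp(441,285,.135),tp(393,118,.135); d=B2-A2;print(A2,B2,np.linalg.norm(d),np.degrees(np.arctan2(d[1],d[0])))
c=[tp(*p,.008) for p in ((55,180),(405,88),(490,385),(138,487))]
for i in range(4):
    d=c[(i+1)%4]-c[i]; print(c[i].round(3),np.linalg.norm(d).round(3),np.degrees(np.arctan2(d[1],d[0])))
print("plate centre",np.mean(c,0))
# hinge ends (top of posts, axis)
h=[tp(122,148,.135),tp(183,388,.135)]; d=h[0]-h[1];print("hinge",h,np.mean(h,0),np.linalg.norm(d),np.degrees(np.arctan2(d[1],d[0])))
m=mask(S,(90,60,40),(130,255,255),(265,150,375,260))
```

```text
(array([ 0.52019169, -0.10782621,  0.14086987]), np.float64(0.0056608148056028745)) (array([ 0.64058344, -0.06581934,  0.13794912]), np.float64(0.004282229772852632))
bar len 0.12754325312726494 19.234807517796977
[ 0.51863089 -0.10782547  0.135     ] [ 0.63923138 -0.06564486  0.135     ] 0.12776416337504354 19.277531147578948
[0.609 0.189 0.008] 0.279 -70.55738599104927
[ 0.702 -0.074  0.008] 0.242 -160.88030659132977
[ 0.473 -0.153  0.008] 0.275 110.49819417465432
[0.377 0.105 0.008] 0.247 20.02982629541499
plate centre [0.54000058 0.01657337 0.008     ]
hinge [array([0.60279546, 0.12713523, 0.135     ]), array([0.43134475, 0.06860007, 0.135     ])] [0.51707011 0.09786765 0.135     ] 0.18116762696369715 18.85047036443353
```

```bash
cat >> h.py <<'E'
YAW=np.radians(19.4)
from scipy.spatial.transform import Rotation as Ro
BAR=np.array([0.5797,-0.0868,0.135])
def st(): return np.array([np.cos(YAW),np.sin(YAW),0]),np.array([-np.sin(YAW),np.cos(YAW),0])
def orient(a,flip=0):
    # jaw (tool y) along station y turned by a about world z
    t=YAW+a+np.pi*flip
    y=np.array([-np.sin(t),np.cos(t),0]); z=np.array([0,0,-1.]); x=np.cross(y,z)
    return Ro.from_matrix(np.stack([x,y,z],1))
E
python3 - <<'E'
from h import *
from cell import r,optics
X,Y=st(); H=BAR+.195*Y; C=H-.11*Y; print(H,C)
for f in (0,1):
    q=orient(0,f).as_quat()
    for th in (0,.5,1,1.5,2.0):
        p=H+.195*(-np.cos(th)*Y+np.sin(th)*np.array([0,0,1])); p[2]+=.003
        print(f,th,np.round(r.inverse_kinematics(p,q),2))
    for a in (-2.1,0,2.1):
        for z in (.12,.23):
            k=r.inverse_kinematics(C+[0,0,z],orient(a,f).as_quat()); print(a,z,None if k is None else np.round(k,2))
E
```

```text
[0.51492858 0.09712842 0.135     ] [ 0.5514663  -0.00662607  0.135     ]
0 0 [-0.23  0.55  1.65 -0.    0.94 -2.14]
0 0.5 [-0.19  0.42  1.61 -0.    1.11 -2.1 ]
0 1 [-0.09  0.3   1.59 -0.    1.25 -2.  ]
0 1.5 [ 0.07  0.24  1.61 -0.    1.3  -1.84]
0 2.0 [ 0.25  0.23  1.65 -0.    1.25 -1.66]
-2.1 0.12 [-0.1   0.35  1.65 -0.    1.14  0.09]
-2.1 0.23 [-0.1   0.26  1.49 -0.    1.38  0.09]
0 0.12 [-0.1   0.35  1.65 -0.    1.14 -2.01]
0 0.23 [-0.1   0.26  1.49 -0.    1.38 -2.01]
2.1 0.12 [-0.1   0.35  1.65 -0.    1.14  2.18]
2.1 0.23 [-0.1   0.26  1.49 -0.    1.38  2.18]
1 0 [-0.23  0.55  1.65 -0.    0.94  1.  ]
1 0.5 [-0.19  0.42  1.61 -0.    1.11  1.04]
1 1 [-0.09  0.3   1.59 -0.    1.25  1.14]
1 1.5 [ 0.07  0.24  1.61 -0.    1.3   1.3 ]
1 2.0 [ 0.25  0.23  1.65 -0.    1.25  1.48]
-2.1 0.12 None
-2.1 0.23 None
0 0.12 [-0.1   0.35  1.65 -0.    1.14  1.14]
0 0.23 [-0.1   0.26  1.49 -0.    1.38  1.14]
2.1 0.12 [-0.1   0.35  1.65 -0.    1.14 -0.96]
2.1 0.23 [-0.1   0.26  1.49 -0.    1.38 -0.96]
```

Run:
```python
from h import *
from cell import r,optics
print(r.current_t()); r.set_gripper(.45,20)
q=orient(0,1).as_quat()
r.move_to(BAR+[0,0,.14],q)
print(r.current_t(),r.current_tool_pos(),r.current_opening())
P=r.current_tool_pos();R=r.current_ee_rot()
im=optics.get_image("wrist"); im["P"]=P;im["R"]=R; pickle.dump(im,open("pics/w1.pkl","wb"))
cv2.imwrite("pics/w1.png",im["pixels"][:,:,::-1]); print(im["mount"],im["fx"])
```

```text
0.1
2.6583 [ 0.57952983 -0.08761837  0.27495109] 0.45072261683341924
[[ 6.53236843e-04 -9.43933270e-01 -3.30135660e-01  8.45142664e-02]
 [ 9.99999576e-01  4.02555754e-04  8.27692461e-04 -9.48983748e-04]
 [-6.48388442e-04 -3.30136061e-01  9.43933134e-01 -1.20159258e-01]
 [ 0.00000000e+00  0.00000000e+00  0.00000000e+00  1.00000000e+00]] 321.3589066501803
```

View pics/w1.png

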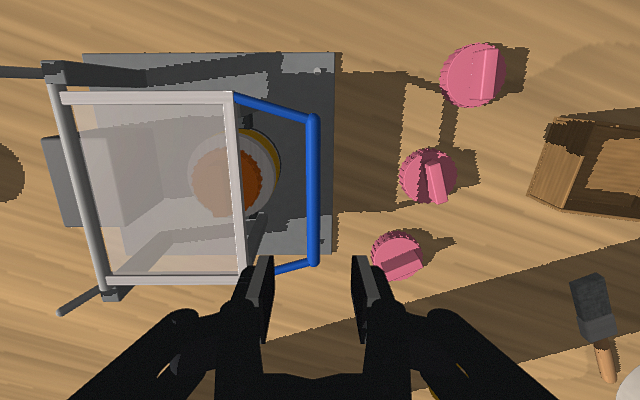

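The wrist view shows the bar running vertically at u≈313, v 118–263, centred between the open fingers. The cap (225,180) is under the clear panel, and the pinks are off to the right. I'll refine the bar line from its mask.

```bash
cat >> h.py <<'E'
def wristcam(im):
    T=np.eye(4);T[:3,:3]=Ro.from_quat(im["R"]).as_matrix();T[:3,3]=im["P"]
    im["camera_from_world"]=np.linalg.inv(T@im["mount"]); return im
E
python3 - <<'E'
from h import *
im=wristcam(pickle.load(open("pics/w1.pkl","rb")))
m=mask(im,(105,110,60),(125,255,255),(300,110,330,270))
ys,xs=np.nonzero(m); print(xs.min(),xs.max(),ys.min(),ys.max())
P=np.array([onplane(im,u,v,0.135)[:2]*1000 for u,v in zip(xs,ys)],np.float32)
print(cv2.minAreaRect(P))
for v in (150,190,230):
    x=xs[ys==v]; c=x.mean(); a=onplane(im,c,v,.135); print(v,x.min(),x.max(),a,np.ptp([onplane(im,k,v,.135)[0] for k in (x.min(),x.max())]))
a,b=[onplane(im,xs[abs(ys-v)<6].mean(),v,.135) for v in (140,250)]; d=a-b; print(np.degrees(np.arctan2(d[1],d[0])))
X,Y=st()
print((a-BAR)@X,(a-BAR)@Y,(b-BAR)@X,(b-BAR)@Y)
print("depth",im["depth"][190,308:320])
# hinge line, from two points on its rod
h1,h2=onplane(im,62,100,.135),onplane(im,102,275,.135); d=h1-h2;print("hinge",h1,h2,np.degrees(np.arctan2(d[1],d[0])),(h1-BAR)@Y,(h2-BAR)@Y)
E
```

```text
300 320 112 267
((578.9920654296875, -85.1133804321289), (137.57371520996094, 17.376976013183594), 18.654722213745117)
150 305 319 [ 0.61648034 -0.07354756  0.135     ] 0.003763070311701644
190 306 319 [ 0.58469997 -0.08516288  0.135     ] 0.00364327580375301
230 307 319 [ 0.55006899 -0.09782006  0.135     ] 0.0035128096029122258
19.63136715914179
0.04712159459629408 -0.00012339562787600045 -0.05131194977217068 -0.0005208841254242082
depth [0.26776975 0.26651782 0.26580727 0.26574847 0.2670177  0.26515478
 0.26641697 0.26620907 0.266333   0.2665862  0.2680756  0.26874062]
hinge [0.58897209 0.12086113 0.135     ] [0.44203682 0.07199645 0.135     ] 18.395020067574062 0.19279085318654393 0.19550677046336115
```

Run:
```python
from h import *
from cell import r,optics
X,Y=st()
r.move_linear(BAR+[0,0,.003],vel=.08)
f=lambda:(round(r.current_t(),2),r.current_tool_pos().round(4),r.current_contact_force().round(1))
print(f()); r.set_gripper(0.0,20); print(f(),r.current_opening())
H=BAR+.195*Y
for th in (.06,.12,.2):
    r.move_linear(H+.195*(-np.cos(th)*Y+np.sin(th)*np.array([0,0,1]))+[0,0,.003],vel=.06); print(th,f(),r.current_opening())
im=optics.get_image("side");cv2.imwrite("pics/s1.png",cv2.resize(im["pixels"][130:280,240:400,::-1],None,fx=3.5,fy=3.5))
```

```text
(4.58, array([ 0.5799, -0.0868,  0.1384]), array([ 0.1, -0.9, -0.1]))
(4.92, array([ 0.5801, -0.0878,  0.1384]), array([ 1.5, -6.5,  0.8])) 0.12599014002356262
0.06 (5.27, array([ 0.58  , -0.0874,  0.1502]), array([ 1.8, -5.4, -1.6])) 0.12903986908257037
0.12 (5.61, array([ 0.5797, -0.0865,  0.1619]), array([ 1.9, -6. , -0.9])) 0.12910309137011777
0.2 (6.02, array([ 0.5789, -0.0842,  0.1773]), array([ 1. , -6.7, -0.4])) 0.13054870638644062
```

View pics/s1.png

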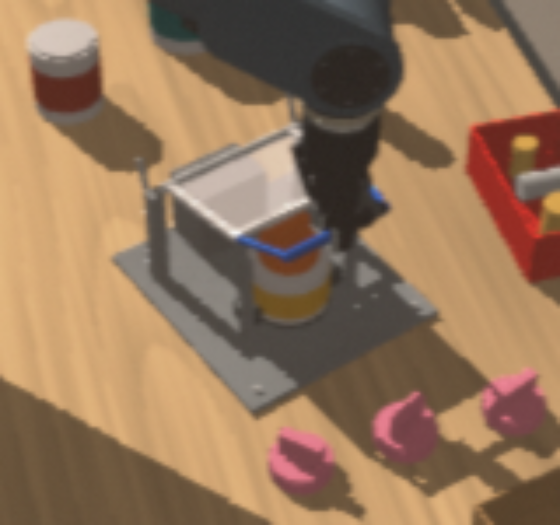

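The guard is rising with the bar held and small forces. I'll continue along the arc.

Run:
```python
from h import *
from cell import r,optics
X,Y=st(); H=BAR+.195*Y-.0008*Y
f=lambda:(round(r.current_t(),2),r.current_tool_pos().round(4),r.current_contact_force().round(1),round(float(r.current_opening()),3))
for th in np.r_[np.arange(.35,1.86,.15),1.9,1.94]:
    r.move_linear(H+.195*(-np.cos(th)*Y+np.sin(th)*np.array([0,0,1]))+[0,0,.003],vel=.1 if th<1.7 else .05); print(round(th,2),f())
    if np.linalg.norm(r.current_contact_force())>30: print("stop");break
im=optics.get_image("side");cv2.imwrite("pics/s2.png",cv2.resize(im["pixels"][90:260,220:400,::-1],None,fx=3.3,fy=3.3))
```

```text
0.35 (6.51, array([ 0.5764, -0.0772,  0.2051]), array([ 2.1, -7.5,  1.2]), 0.128)
0.5 (6.95, array([ 0.5726, -0.0664,  0.2321]), array([ -0.2, -10.5,   3.4]), 0.133)
0.65 (7.39, array([ 0.5675, -0.0519,  0.2572]), array([ -1. , -13.9,   8.7]), 0.134)
0.8 (7.83, array([ 0.5612, -0.0342,  0.2799]), array([ -1.2, -17.8,  13.8]), 0.132)
0.95 (8.28, array([ 0.5539, -0.0127,  0.2991]), array([ -1.2, -16.2,  17.6]), 0.131)
1.1 (8.72, array([0.5453, 0.0115, 0.3142]), array([ -3.1, -13. ,  18.6]), 0.13)
1.25 (9.16, array([0.536 , 0.0376, 0.3251]), array([-5. , -9.5, 16.3]), 0.13)
1.4 (9.6, array([0.5262, 0.065 , 0.3316]), array([-4.3, -5.4, 15.4]), 0.127)
1.55 (10.04, array([0.5163, 0.0927, 0.3334]), array([-5.4, -2.7,  9.2]), 0.128)
1.7 (10.78, array([0.5066, 0.1198, 0.3312]), array([-5. , -1.9,  3.6]), 0.126)
1.85 (11.51, array([0.4971, 0.1467, 0.325 ]), array([-5.8, -3.2,  0. ]), 0.132)
1.9 (11.85, array([0.4941, 0.1555, 0.3222]), array([-4.7, -1.5, -0.5]), 0.134)
1.94 (12.16, array([0.4917, 0.1624, 0.3195]), array([-4.3, -2.1, -1.8]), 0.129)
```

View pics/s2.png

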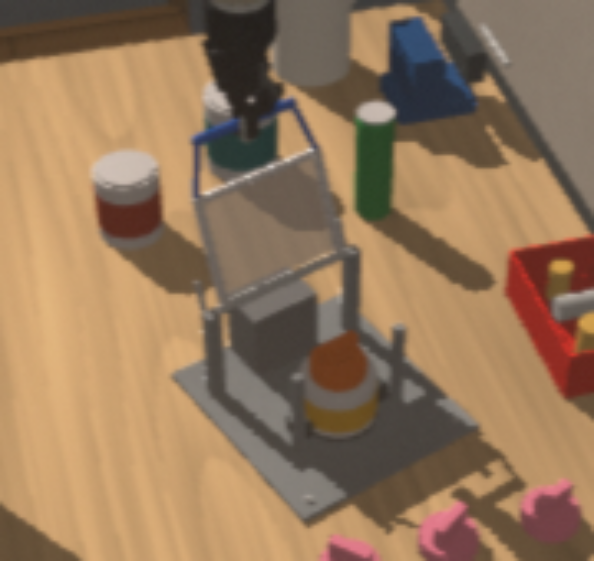

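The guard leans back past upright, held at the bar, and the orange cap is now exposed. I'll creep to the stop while watching the force.

Run:
```python
from h import *
from cell import r,optics
X,Y=st(); H=BAR+.195*Y-.0008*Y; Z=np.array([0,0,1.])
for th in np.arange(1.955,2.06,.0125):
    r.move_linear(H+.195*(-np.cos(th)*Y+np.sin(th)*Z)+.003*Z,vel=.03)
    t=np.sin(th)*Y+np.cos(th)*Z; F=r.current_contact_force(); p=r.current_tool_pos()-.003*Z-H
    print(round(th,3),round(r.current_t(),2),"act",round(float(np.arctan2(p[2],-p@Y)),3),"Ft",round(float(F@t),1),F.round(1))
    if F@t<-12: print("contact");break
```

```text
1.955 12.46 act 1.953 Ft -0.3 [-5.4 -2.9 -1.4]
1.968 12.71 act 1.966 Ft -0.3 [-5.3 -2.6 -1. ]
1.98 12.96 act 1.978 Ft -0.5 [-4.6 -2.4 -0.3]
1.992 13.21 act 1.991 Ft -0.8 [-5.  -2.3  0.8]
2.005 13.46 act 1.999 Ft -6.7 [-5.3 -7.8  4. ]
2.018 13.71 act 2.0 Ft -21.2 [ -4.6 -21.   10.9]
contact
```

Run:
```python
from h import *
from cell import r,optics
X,Y=st(); H=BAR+.195*Y-.0008*Y; Z=np.array([0,0,1.]); C=BAR+.085*Y; C[2]=0
th=2.003
r.move_linear(H+.195*(-np.cos(th)*Y+np.sin(th)*Z)+.003*Z,vel=.03)
print(r.current_contact_force().round(1))
r.set_gripper(.45,20); print(r.current_contact_force().round(1))
p=r.current_tool_pos(); p[2]+=.08; r.move_linear(p,vel=.15)
print(r.current_t(),r.current_contact_force().round(1))
r.move_to(C+.27*Z-.0*X,orient(0,1).as_quat())
print(r.current_t())
P=r.current_tool_pos();R=r.current_ee_rot()
im=optics.get_image("wrist"); im["P"]=P;im["R"]=R; pickle.dump(im,open("pics/w2.pkl","wb"))
cv2.imwrite("pics/w2.png",im["pixels"][:,:,::-1])
im=optics.get_image("side"); pickle.dump(im,open("pics/s3.pkl","wb"));cv2.imwrite("pics/s3.png",cv2.resize(im["pixels"][90:260,220:400,::-1],None,fx=3.3,fy=3.3))
```

```text
[-6.1 -5.   2.7]
[ 0.7 -0.5  0.1]
15.0167 [ 0.3  0.2 -0. ]
15.925
```

View pics/w2.png

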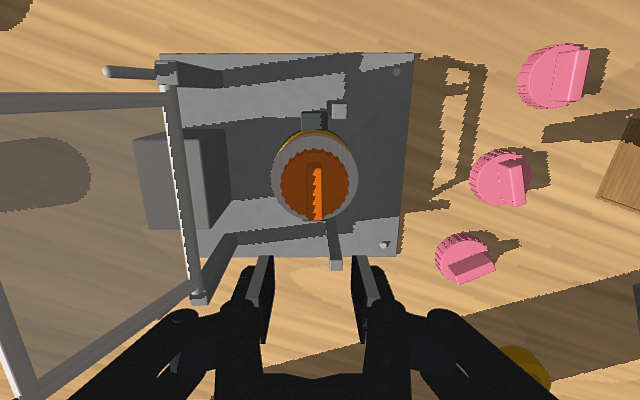

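View pics/s3.png

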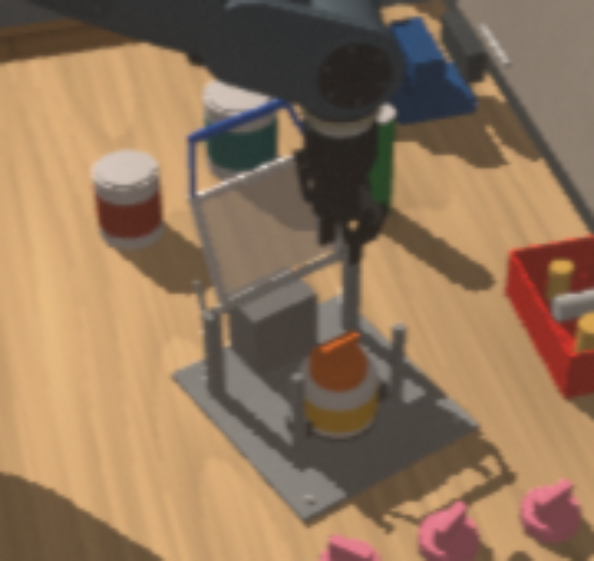

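The guard stays on its stop with the gripper away. The cap is at about (314,180), with the T-bar vertical in the image (v≈163–220). I'll measure the cap axis from its skirt and the tin shoulder from its outline.

Run:
```python
from h import *
im=wristcam(pickle.load(open("pics/w2.pkl","rb"))); X,Y=st(); C=BAR+.085*Y; C[2]=0
m=mask(im,(5,170,60),(16,255,255),(260,130,370,230))
cs,_=cv2.findContours(m,cv2.RETR_EXTERNAL,cv2.CHAIN_APPROX_NONE); c=max(cs,key=cv2.contourArea)[:,0]
P=np.array([onplane(im,u,v,.097) for u,v in c])
print("px",c.min(0),c.max(0))
(x,y),rad=cv2.minEnclosingCircle((P[:,:2]*1000).astype(np.float32)); print("circle",x,y,rad,"pred",C)
d=np.array([x/1000,y/1000,0])-C; print("off X,Y",d@X,d@Y)
# far half of skirt (not hidden by bar): algebraic circle fit
loc=np.stack([(P-C)@X,(P-C)@Y],1); k=loc[:,0]>-.01; q=loc[k]
A=np.c_[2*q,np.ones(len(q))]; s=np.linalg.lstsq(A,(q**2).sum(1),rcond=None)[0]; print("fit",s[:2],np.sqrt(s[2]+s[0]**2+s[1]**2))
crop=im["pixels"][120:240,250:380,::-1]; cv2.imwrite("pics/w2z.png",cv2.resize(crop,None,fx=4.5,fy=4.5))
dp=im["depth"]; 
for v in (170,190,210):
    o=[]
    for u in range(300,328,2):
        T=np.linalg.inv(im["camera_from_world"]); w=T@np.array([(u-im["cx"])/im["fx"]*dp[v,u],(v-im["cy"])/im["fy"]*dp[v,u],dp[v,u],1]); o.append((round(float((w[:3]-C)@Y*1000),1),round(w[2]*1000)))
    print(v,o)
```

```text
px [280 148] [348 219]
circle 552.7675170898438 -7.463451385498047 35.197669982910156 pred [ 0.5514663  -0.00662607  0.        ]
off X,Y 0.0009491896718934452 -0.0012220457355643993
fit [ 0.00296141 -0.00027679] 0.03162254010538525
170 [(13.0, 97), (11.1, 97), (9.2, 97), (6.8, 123), (5.1, 124), (3.4, 123), (1.7, 124), (0.0, 124), (-1.7, 125), (-3.4, 124), (-5.0, 125), (-6.8, 123), (-9.5, 95), (-11.3, 98)]
190 [(13.2, 98), (11.2, 98), (9.4, 97), (7.4, 97), (5.2, 124), (3.5, 124), (1.7, 125), (-0.0, 125), (-1.7, 125), (-3.5, 124), (-5.2, 126), (-7.0, 123), (-9.8, 96), (-11.6, 98)]
210 [(13.4, 97), (11.5, 97), (9.5, 97), (7.5, 98), (5.2, 124), (3.5, 124), (1.7, 124), (-0.1, 125), (-1.8, 125), (-3.6, 125), (-5.3, 125), (-7.1, 124), (-10.0, 97), (-11.9, 97)]
```

View pics/w2z.png

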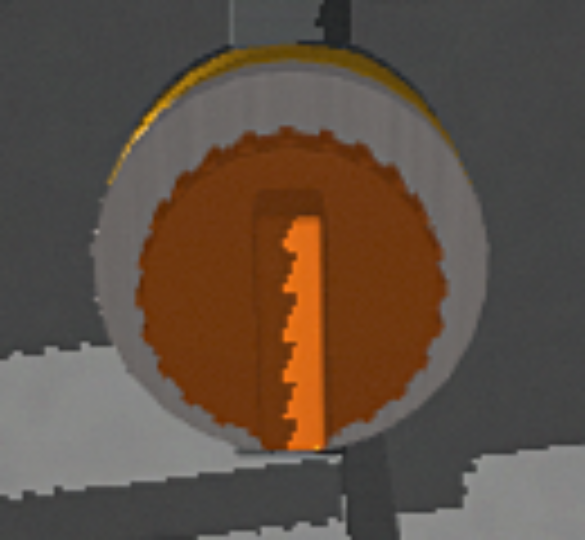

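Run:
```python
from h import *
im=wristcam(pickle.load(open("pics/w2.pkl","rb"))); X,Y=st(); C=BAR+.085*Y; C[2]=0
for u,v in ((308/4.5,213/4.5),(308/4.5,450/4.5),):
    p=onplane(im,250+u-.4,120+v-.4,.125)-C; print(p@X,p@Y)
for (u,v) in ((325,218),(325,446),(258,218)): 
    p=onplane(im,250+u/4.5-.4,120+v/4.5-.4,.125)-C; print(u,p@X,p@Y)
# tin shoulder outline left/right/bottom z=.075
for (u,v) in ((95,250),(488,250),(290,72)): 
    p=onplane(im,250+u/4.5-.4,120+v/4.5-.4,.075)-C; print(p@X,p@Y)
```

```text
0.024801956701493454 -0.0033606919331405772
-0.023023434319477815 -0.0036860424039389665
325 0.023850002013333003 -0.006553726472980099
325 -0.022167722459967946 -0.007044994242835735
258 0.02383958757029491 0.0060046950325823925
0.005017715145087995 0.043423200272694
0.005089466099882384 -0.04475248921519889
0.044443048979647924 -0.00021751938074053383
```

The cap axis is 0.9 mm in X and -0.6 mm in Y from the prediction, with the T-bar aligned to the station x. I'll grasp it and probe the turn.

```bash
cat >> h.py <<'E'
_X,_Y=st(); CAP=BAR+.085*_Y+.0009*_X-.0006*_Y; CAP[2]=0
E
python3 - <<'E'
from h import *
from cell import r,optics
f=lambda:(round(r.current_t(),2),r.current_tool_pos().round(4),r.current_contact_force().round(1),r.current_torque().round(2),round(float(r.current_opening()),3))
q=orient(0,1).as_quat()
r.move_linear(CAP+[0,0,.15],rot=q,vel=.15); r.move_linear(CAP+[0,0,.123],vel=.08); print(f())
r.set_gripper(0,40); print(f())
q0=r.current_q().copy(); np.save("q0.npy",q0)
for a in (3,6,9,12,15):
    k=q0.copy(); k[5]-=np.radians(a); r.set_joints(k); print(a,f(), np.degrees(q0[5]-r.current_q()[5]).round(2))
    if abs(r.current_torque()[2])>1.0: print("blocked"); break
E
```

```text
(17.46, array([ 0.5525, -0.0069,  0.1229]), array([ 0.4, -0.8,  0.3]), array([0.02, 0.01, 0.05]), 0.451)
(17.79, array([ 0.5529, -0.007 ,  0.1235]), array([-0.1, -0.5,  3.9]), array([-0.  ,  0.07,  0.02]), 0.154)
3 (18.04, array([ 0.5528, -0.007 ,  0.1236]), array([-0.8,  1. ,  0.3]), array([-0.03,  0.06,  0.03]), 0.153) 2.93
6 (18.29, array([ 0.5527, -0.007 ,  0.1235]), array([-1.7, -1.4,  2.7]), array([-0.11,  0.3 , -0.11]), 0.152) 5.87
9 (18.54, array([ 0.5528, -0.007 ,  0.1236]), array([-1. ,  0.2,  2.6]), array([-0.12,  0.26, -0.79]), 0.156) 8.82
12 (18.79, array([ 0.5528, -0.007 ,  0.1236]), array([-3. ,  0.2,  4.3]), array([-0.09,  0.37, -1.44]), 0.154) 11.8
blocked
```

Counter-clockwise (seen from above) stops dead at about 7°. I'll back off and probe clockwise.

Run:
```python
from h import *
from cell import r,optics
f=lambda:(round(r.current_t(),2),r.current_tool_pos().round(4),r.current_contact_force().round(1),r.current_torque().round(2),round(float(r.current_opening()),3))
q0=np.load("q0.npy")
for a in (0,-8,-14,-20,-30):
    k=q0.copy(); k[5]-=np.radians(a); r.set_joints(k); print(a,f(), np.degrees(q0[5]-r.current_q()[5]).round(2))
    if a<0 and abs(r.current_torque()[2])>1.0: print("blocked"); break
P=r.current_tool_pos();R=r.current_ee_rot()
im=optics.get_image("side");cv2.imwrite("pics/s4.png",cv2.resize(im["pixels"][90:260,220:400,::-1],None,fx=3.3,fy=3.3))
im=optics.get_image("wrist");cv2.imwrite("pics/w4.png",im["pixels"][:,:,::-1])
```

```text
0 (19.11, array([ 0.5532, -0.0069,  0.1236]), array([ 0.2, -0.2,  1.4]), array([ 0.09, -0.15, -0.01]), 0.148) 0.2
-8 (19.37, array([ 0.553 , -0.0069,  0.1236]), array([0.2, 0.3, 1.3]), array([ 0.04, -0.08, -0.06]), 0.158) -7.66
-14 (19.62, array([ 0.5529, -0.0069,  0.1235]), array([ 0.3, -0.3,  1.8]), array([ 0.02, -0.08, -0.05]), 0.157) -13.64
-20 (19.87, array([ 0.5529, -0.007 ,  0.1236]), array([-0.4,  0.8,  1.1]), array([-0.01, -0.02,  0.03]), 0.157) -19.64
-30 (20.16, array([ 0.5529, -0.007 ,  0.1235]), array([0.3, 0. , 1. ]), array([-0.01, -0.02, -0.06]), 0.155) -29.58
```

View pics/w4.png

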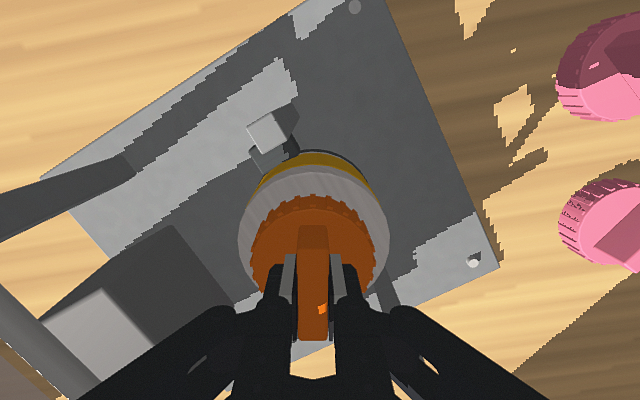

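Clockwise turns freely, and the T-bar (312,280) follows the fingers. I'll regrip half a turn round for more wrist range and keep turning.

Run:
```python
from h import *
from cell import r,optics
f=lambda:(round(r.current_t(),2),r.current_tool_pos().round(4),r.current_contact_force().round(1),r.current_torque().round(2),round(float(r.current_opening()),3))
q0=np.load("q0.npy")
r.set_gripper(.45,40); p=r.current_tool_pos(); r.move_linear([p[0],p[1],.17],vel=.15); print(f())
k=r.current_q().copy(); k[5]-=np.pi; r.set_joints(k)
r.move_linear(CAP+[0,0,.123],rot=orient(np.radians(-30),0).as_quat(),vel=.1); print(f())
r.set_gripper(0,40); print(f())
q1=r.current_q().copy(); np.save("q1.npy",q1)
for a in range(-45,-121,-15):
    k=q1.copy(); k[5]-=np.radians(a+30); r.set_joints(k); print(a,f(),(np.degrees(q1[5]-r.current_q()[5])-30).round(2))
    if abs(r.current_torque()[2])>.8: print("blocked"); break
```

```text
(21.08, array([ 0.5527, -0.0069,  0.1697]), array([ 0.2,  0.7, -1.6]), array([-0.02, -0.07, -0.03]), 0.451)
(24.35, array([ 0.5528, -0.0069,  0.1233]), array([ 0.2, -0.2,  0.4]), array([-0.04,  0.02, -0.05]), 0.449)
(24.68, array([ 0.553 , -0.007 ,  0.1238]), array([0.1, 1. , 6.4]), array([-0.05,  0.14, -0.05]), 0.155)
-45 (25.04, array([ 0.5529, -0.007 ,  0.1238]), array([-0.3, -0.3,  1.2]), array([-0.04,  0.06, -0.  ]), 0.152) -44.77
-60 (25.4, array([ 0.5529, -0.007 ,  0.1238]), array([ 0.4, -1.5,  0.7]), array([-0.01,  0.12, -0.04]), 0.155) -59.62
-75 (25.76, array([ 0.553 , -0.0069,  0.1238]), array([ 0.4, -0.7,  0.1]), array([-0.09,  0.17, -0.03]), 0.155) -74.57
-90 (26.12, array([ 0.5529, -0.007 ,  0.1238]), array([-1.4, -2.5,  1.7]), array([-0.33,  0.21, -0.11]), 0.157) -89.55
-105 (26.48, array([ 0.5529, -0.007 ,  0.1238]), array([-0.8, -2.7,  1.9]), array([-0.4 ,  0.13, -0.09]), 0.152) -104.54
-120 (26.83, array([ 0.5528, -0.007 ,  0.1238]), array([-2.3, -2.2,  3.1]), array([-0.4 ,  0.28, -0.1 ]), 0.157) -119.53
```

Run:
```python
from h import *
from cell import r,optics
f=lambda:(round(r.current_t(),2),r.current_tool_pos().round(4),r.current_contact_force().round(1),r.current_torque().round(2),round(float(r.current_opening()),3))
p=r.current_tool_pos(); ok=1
for dz in (.002,.004,.006,.009,.012):
    r.move_linear([p[0],p[1],p[2]+dz],vel=.02); print(dz,f())
    if r.current_contact_force()[2]<-8: print("resists"); ok=0; break
im=optics.get_image("side");cv2.imwrite("pics/s5.png",cv2.resize(im["pixels"][90:260,220:400,::-1],None,fx=3.3,fy=3.3))
if ok:
    r.move_linear([p[0],p[1],p[2]+.1],vel=.06); r.sleep(.5); print(f(),abs(r.current_qvel()).max())
    P=r.current_tool_pos();R=r.current_ee_rot()
    im=optics.get_image("wrist"); im["P"]=P;im["R"]=R; pickle.dump(im,open("pics/w6.pkl","wb"));cv2.imwrite("pics/w6.png",im["pixels"][:,:,::-1])
    im=optics.get_image("side");pickle.dump(im,open("pics/s6.pkl","wb"));cv2.imwrite("pics/s6.png",cv2.resize(im["pixels"][90:260,220:400,::-1],None,fx=3.3,fy=3.3))
```

```text
0.002 (27.08, array([ 0.5527, -0.007 ,  0.1257]), array([ 0.1, -1.1, -0.5]), array([-0.39,  0.15,  0.07]), 0.157)
0.004 (27.33, array([ 0.5528, -0.007 ,  0.1278]), array([-1.4, -2.2, -1.5]), array([-0.5 ,  0.24, -0.  ]), 0.155)
0.006 (27.58, array([ 0.5528, -0.007 ,  0.1299]), array([-1.7, -1.5, -0.3]), array([-0.46,  0.34,  0.  ]), 0.153)
0.009 (27.88, array([ 0.5529, -0.007 ,  0.133 ]), array([-1.9, -2.2,  0.3]), array([-0.45,  0.28,  0.  ]), 0.158)
0.012 (28.18, array([ 0.553, -0.007,  0.136]), array([-0.8, -1.3,  0.1]), array([-0.46,  0.22, -0.01]), 0.152)
(30.35, array([ 0.5528, -0.0069,  0.2238]), array([ 0. , -0.9, -1.7]), array([-0.03, -0.01,  0.03]), 0.156) 0.0008960901846322601
```

```bash
ls pics
```

```text
s1.png
s2.png
s3.pkl
s3.png
s4.png
s5.png
s6.pkl
s6.png
side0.pkl
side0.png
sidez.png
top0.pkl
top0.png
topz.png
w1.pkl
w1.png
w2.pkl
w2.png
w2z.png
w4.png
w6.pkl
w6.png
```

View pics/s6.png

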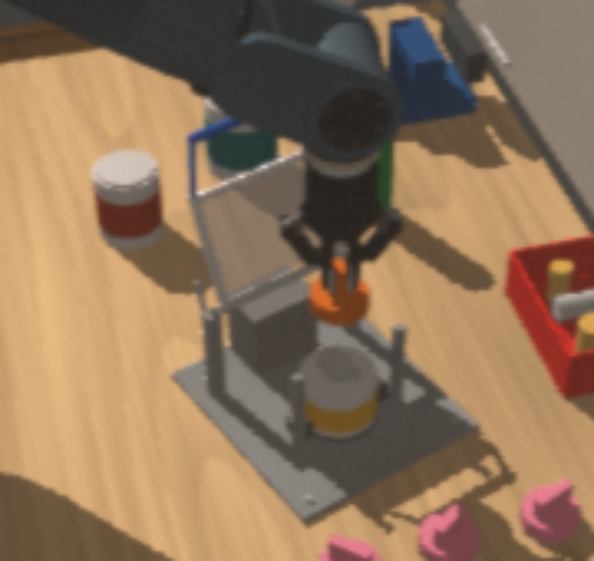

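View pics/w6.png

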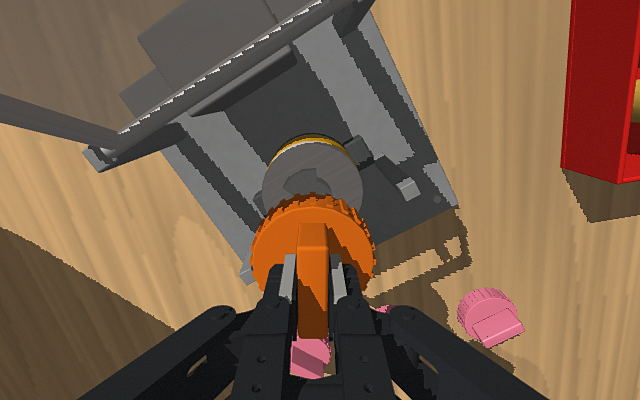

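The side view shows the cap held upright in the fingers at zoomed (340,300), above the open tin (340,385), with the guard still leaning back. I'll check the cap height and tilt from depth, then hand in.

Run:
```python
from h import *
im=wristcam(pickle.load(open("pics/w6.pkl","rb")))
T=np.linalg.inv(im["camera_from_world"]);d=im["depth"]
def w(u,v): z=d[v,u]; return (T@np.array([(u-im["cx"])/im["fx"]*z,(v-im["cy"])/im["fy"]*z,z,1]))[:3].round(4)
print("bar top",w(312,262),w(312,290),w(312,320)); print("skirt top",w(275,240),w(350,240),w(312,213))
print("tin shoulder",w(280,185),w(345,185))
from cell import r,optics
t=optics.get_image("top");cv2.imwrite("pics/t7.png",t["pixels"][:,:,::-1])
print(r.current_t(),r.current_tool_pos(),r.current_opening())
```

```text
bar top [0.555  0.0107 0.2245] [ 0.5525 -0.0028  0.2244] [ 0.5496 -0.0184  0.2244]
skirt top [0.536  0.0109 0.1965] [0.5733 0.0041 0.1968] [0.5571 0.0216 0.1957]
tin shoulder [0.5261 0.007  0.0754] [ 0.5815 -0.0037  0.0744]
30.5 [ 0.55283119 -0.00697515  0.22377829] 0.15190969818887803
```

View pics/t7.png

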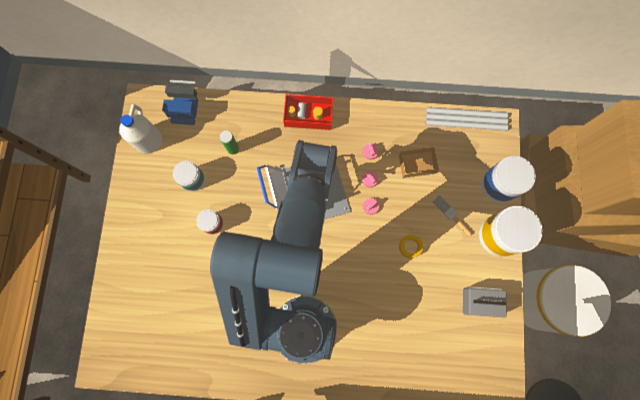

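The cap is level with its rim at about 0.175 m, 100 mm above the shoulder. The top view shows the bystanders unmoved and the guard open, with its bar at (265,187).

Run:
```python
from cell import r
r.hand_in(); print(r.current_t())
```

```text
the job is handed in; nothing more can be done
the job is handed in; nothing more can be done
```

The job is done and handed in at about 30.5 s, well under the 69 s limit.

- **Guard:** I swung it up and over by the bar and lowered it slowly onto its stop. Contact came at 2.00 rad with a 21 N push, which I eased before letting go. It was still open in the last pictures.
- **Cap:** Counter-clockwise, seen from above, stopped dead at about 7°, so the thread opens clockwise. I regripped once after 30° to gain wrist range, turned it freely to about 120°, and lifted it straight off without resistance.
- **Last checks:**
  - The cap is level to about 1 mm and still gripped (opening 0.15), and the arm was at rest.
  - Its rim is about 100 mm above the shoulder, at 175 mm against 75 mm.
  - In the top view the bystanders and the pink look-alikes look unmoved; I did not measure their positions.

No check failed or disagreed.

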